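# Gauge the iron-stand tube and show the rod at the pointer pin

### The arm

A 7-joint arm with a two-finger parallel gripper is mounted at the origin on the work surface. World frame = base frame: x ahead of the robot, y to its left, z up, the work surface at z = 0. Lengths are in m, angles in rad, forces in N, time in s.
With the tool pointing down it reaches from about 0.4 to 0.85 m from the base axis. Payload 10.4 kg.
Tool frame: the origin (TCP) lies on the centre line of the jaws, within the pads' length; the fingertips stand 11 mm ahead of it and the grasp point (between the pads) lies 8 mm behind it (tip_reach is the distance from the TCP to the fingertips, in m); z points along the fingers, y is the line along which they close (so a half turn about z gives the same grasp; the last joint's range is limited). The gripper opens to 85 mm and grips with 20 to 120 N. Pads are 22 mm wide; open, the fingers measure 114 mm over their backs; the gripper's body (76 mm by 85 mm) begins 54 mm behind the grasp point. The pads swing forward as they close: fully open they stand 13 mm farther back than shut.
Start: joints at [-1.158, 0.332, -0.065, 1.46, 0.022, 1.35, -0.088], TCP at [0.264, 0.567, 0.242] pointing down, gripper open.
Joint ranges: [-2.6, 2.6], [-0.5, 2.12], [-1.47, 1.34], [0.16, 2.42], [-1.27, 4.41], [0.06, 2.06], [-2.6, 2.6]. Speed limits (rad/s): [2.22, 2.22, 2.79, 2.79, 3.14, 3.14, 3.14].

### API

Orientations are given as a unit quaternion [x, y, z, w].
In Python, from workcell import get_obs, camera, hand_in, tip_reach gives the robot as it stands. The module is installed in compiled form; this text tells all that it offers.
- The arm moves only by the tool move_arm, never from a script. Its argument "plan" is a list of rows, each an object with "delta_pos": the shift along the tool's x, y, z in m, a list of three; "turn": the turn, a rotation vector about the tool's x, y, z in rad, a list of three; "fingers": the closure, from 0 (fully open) to 1 (shut). A call has 1 to 12 rows; each row is the pose to reach, as a shift and turn from the pose commanded when the call began, along the tool's axes at that moment; what a row does not reach only later rows make up. A row lasts 1/8 s, in which the tool goes at most 62.5 mm and 10.7 degrees, less where a joint would pass 70% of its speed; a pose out of reach is approached as far as the arm can. A call with a gripper value outside its range is refused whole. The fingers move at their own pace and stop on an object; "force" is the grip in N (left out, the last holds). Time passes only in rows, so rows that repeat a pose let the fingers close. It gives the time, the measured TCP pose, the force, the opening and the grip force at its end, in the units of the state.
- get_obs(): the state, without advancing time (a new reading comes with each control period).
- camera(name): name is "side" or "top"; returns a dict with "color" (420x560x3 uint8, red, green, blue), "range_z" (420x560 float32, m along the optical axis (not along the pixel's ray), 0 where there is no reading), "fx", "fy", "cx", "cy" (pixels), "k1" (the pictures are not rectified: a ray, as slopes to the right and down, at radius r is drawn at 1 + k1 r^2 times it, then the intrinsics apply), "R" (3x3) and "t" (3): a world point X has camera coordinates R X + t. Camera axes: x right, y down, z forward; pixel columns grow to the right and rows downward; lengths in m; the calibration is good to about 2 mm. A picture is of the moment at which its call begins.
- hand_in(): hands the job in; it is judged then, once.
The state is a dict: "clock": time; "joint_pos": joint angles; "joint_velocities": joint speeds; "tau": joint torques, N m; "position": TCP position; "ee_rot": TCP orientation; "ft_force": force on the tool from outside, world axes, zero at the start; "torque": the same for the moment, N m; "grip_width": opening from 0.0 (shut) to 1.0 (fully open); "grasp_force": force on a finger pad.
Only numpy, scipy, OpenCV 4.12 (cv2) and the standard library are available. Lean on these libraries where they do the work, as an engineer would, in place of code of your own. Each camera call takes 0.05 s, during which the arm holds its last target. There are 200 camera calls.

### The job

First stand the red-pointed brass pin upright in the bore of the white reading block, shoulder down on the block, and let go of it. Then take the orange-handled gauge rod from its black cradle, slide it gently into the sloping tube of the blue stand until its collar stops on the mouth, withdraw it, and finish still holding it in the gripper, level and still, with its red tip about a finger's width above the pin's point and touching nothing but the gripper. Leave the other things on the table where they are.

Things in the scene. Friction and masses are not known exactly. Their poses are not given: they have to be found in the camera images.
- pin: brass pointer pin, loose, 75 mm tall, about 70 g; starts upright in any one of the rack's three holes, foot on the table. Origin at the centre of its underside, z up. Foot 12 mm in diameter from 0 to 28 mm up (end chamfered 2 mm), then a round grip body 20 mm in diameter from 28 to 58 mm (its underside is the shoulder), then a red cone to 75 mm. Grip it at 45 mm
- pin_point (a point): the top of the pin's red cone, 75 mm above the pin's origin
- block: white reading block, fixed, 70 x 70 x 40 mm tall, origin at the centre of its underside, on the table
- block_hole0 (a point): centre of the mouth of the block's vertical bore, in the middle of its top face, 40 mm above the table; bore 14 mm in diameter, 32 mm deep, mouth chamfered 2 mm. A pin stood home rests with its shoulder on the block: its origin is then 12 mm and its point 87 mm above the table
- rack: dark wooden pin rack, fixed, 50 (x) x 150 (y) x 24 mm tall, origin at the centre of its underside; three through holes 15 mm in diameter in a row along its y axis at -45, 0 and +45 mm. Grip pins with the fingers closing along its x axis, across the row
- blank_a: steel spare pin with a flat top, loose, 58 mm tall, same foot and body as the brass pin; stands in another hole of the rack; leave it there. Origin at the centre of its underside
- blank_b: black spare pin with a flat top, loose, 58 mm tall, same foot and body as the brass pin; stands in another hole of the rack; leave it there. Origin at the centre of its underside
- gauge: gauge rod, loose, 120 g. Origin on its axis at the collar's front face, x towards the tip. Ahead: steel shaft 10 mm in diameter, 80 mm long, last 7 mm red, tapered. Behind: brass collar 32 mm in diameter, 8 mm thick, then an orange handle 18 x 18 mm from x -8 to -108 mm. Balances near x -37 mm. Starts level in the cradle, handle flats upright, axis 50 mm up, tip roughly to the robot
- gauge_grip (a point): where to grip the handle, on the rod's axis 48 mm behind the collar's front face; the handle is free there from x -8 to -92 mm, and the fingers close on its upright flats
- gauge_tip (a point): the tip of the gauge rod, on its axis, 80 mm ahead of the collar's front face
- cradle: black forks on an aluminium plate, fixed, 60 mm wide, plate 155 mm long and 8 mm thick; origin on the table under the gauge's starting origin, x as the gauge's x. A fork under the shaft (x 20 to 32 mm) and one under the end of the handle (x -92 to -106 mm), both open upwards and 56 mm tall: lift the rod straight up by 25 mm or more
- stand: blue iron stand that carries the tube, fixed; base 150 x 100 x 18 mm, origin on the table 50 mm behind the tube's mouth (stand's -x), base from x -85 to 65 mm. The tube slopes up along the stand's +x, away from the robot, 35 degrees above level; its mouth is 125 mm above the table
- guide_tube: aluminium guide tube, fixed on the stand, 92 mm long, 24 mm outside, bore 14 mm, open at both ends, flared over the last 8 mm to a mouth 22 mm inside, 32 mm outside. Origin at the mouth's centre, z out of the mouth along the bore (35 degrees above level). The rod goes in along -z; fully in, collar on mouth, the gauge's origin coincides with this origin, tip 80 mm inside
- spool: copper-wound black spool, 60 mm in diameter, 45 mm tall, loose bystander, origin at the centre of its underside
- mug: white mug, 90 mm tall, loose bystander, origin at the centre of its underside
- driver: blue-handled screwdriver lying on the table, loose bystander
- pedal_box: yellow metal case 60 x 112 x 31 mm, loose bystander, origin at the centre of its underside
- flux_jar: small amber jar, 44 mm in diameter, 55 mm tall, loose bystander, origin at the centre of its underside
There are look-alikes about, which are no part of the job. There is more than one size of the gauge; the job needs the larger.

How it is judged:
On the way, in this order (a step that is already met when the one before it is completed fails the run):
1. the brass pin stands upright in the block's bore, shoulder down, let go (horizontal distance between pin and block_hole0 below 0.004 m and height (world z) of pin below 0.0155 m and angle between pin's own z axis and vertical below 0.1 rad and contact force between the fingers and pin below 0.05 N), for 0.2 s.
2. the gauge rod is in the tube up to its collar (z of gauge in the frame of guide_tube below 0.003 m and z of gauge_tip in the frame of guide_tube below -0.076 m and distance between gauge and guide_tube below 0.006 m and angle between the x axis of gauge and the z axis of guide_tube, either way round below 0.09 rad), for 0.2 s.
3. the rod is drawn clear of the tube in the gripper (z of gauge_tip in the frame of guide_tube above 0.004 m and contact force between the fingers and gauge above 2 N), for 0.1 s.
At the end, for the whole second after the job is handed in: Pin in the bore (4 mm off axis at most, shoulder down within 3.5 mm, upright within 6 degrees), let go; gauge rod held still in the gripper (under 20 mm/s), touching nothing else, level within 7 degrees, tip within 20 mm sideways of the pin's point and 7 to 40 mm above it (all of step 1 and angle between gauge's own x axis and vertical between 1.4508 and 1.6908 rad and horizontal distance between gauge_tip and pin_point below 0.02 m and z of gauge_tip in the frame of pin between 0.082 and 0.115 m and contact force between the fingers and gauge above 2 N and linear speed of gauge below 0.02 m/s and contact force between gauge and pin below 0.05 N and contact force between gauge and block below 0.05 N and contact force between gauge and rack below 0.05 N and contact force between gauge and cradle below 0.05 N and contact force between gauge and stand below 0.05 N and contact force between gauge and blank_a below 0.05 N and contact force between gauge and blank_b below 0.05 N); the arm keeps its last pose, push and grip.
It fails at once if the rod is forced against the tube (over 60 N) (contact force between gauge and guide_tube above 60 N).
It fails at once if another thing on the table is moved by more than 30 mm or tipped over (distance of any of blank_a, blank_b, spool, mug, driver, pedal_box, flux_jar from where it was at the start of the episode above 0.03 m or angle between any of blank_a, blank_b, spool, mug, flux_jar's own z axis and vertical above 0.4 rad).
It also fails if it takes over 58 s, if anything falls off the work surface, if the arm or the gripper's body presses on something with over 40 N, if the wrist force passes 120 N, or if a joint passes its speed limit or range.

## Working session

There is one attempt and no reset: what is moved stays moved. The work goes in short steps, Python scripts to look and compute and a tool call to move; the robot and the scene stay as the last step left them, time stands still between calls to the robot, and variables do not carry over. Pictures are saved under pics/ and viewed, at most 10 in all, crops included, and the job is handed in when it is done.

Besides the shell and the picture viewer there is one more tool, called after "Emit:" as a command line: name --argument value ..., lists and objects as JSON in quotes. move_arm: Moves the arm, as the interface text tells. Its arguments: {"type":"object","properties":{"plan":{"type":"array","items":{"type":"object","properties":{"delta_pos":{"type":"array","items":{"type":"number"}},"turn":{"type":"array","items":{"type":"number"}},"fingers":{"type":"number"}}}},"force":{"type":"number"}},"required":["plan"]}

```bash
mkdir -p pics; cat > h.py <<'E'
import numpy as np,cv2,pickle
from workcell import get_obs,camera,hand_in,tip_reach
def snap(n,f=None):
    c=camera(n); pickle.dump(c,open(f'{n}.pkl','wb'))
    if f: cv2.imwrite(f'pics/{f}.png',c['color'][:,:,::-1])
    return c
def load(n): return pickle.load(open(f'{n}.pkl','rb'))
def ray(c,u,v):
    xd=(u-c['cx'])/c['fx'];yd=(v-c['cy'])/c['fy'];x,y=xd,yd
    for _ in range(20):
        s=1+c['k1']*(x*x+y*y);x,y=xd/s,yd/s
    R=np.array(c['R']);return -R.T@np.array(c['t']),R.T@np.array([x,y,1.])
def onz(c,u,v,z):
    o,d=ray(c,u,v);return o+d*(z-o[2])/d[2]
def pt(c,u,v):
    o,d=ray(c,u,v);return o+d*c['range_z'][int(round(v)),int(round(u))]
def proj(c,X):
    p=np.array(c['R'])@np.array(X)+np.array(c['t']);x,y=p[:2]/p[2];s=1+c['k1']*(x*x+y*y)
    return c['cx']+c['fx']*x*s,c['cy']+c['fy']*y*s
def cloud(c):
    h,w=c['range_z'].shape;u,v=np.meshgrid(np.arange(w),np.arange(h))
    o,_=ray(c,0,0);xd=(u-c['cx'])/c['fx'];yd=(v-c['cy'])/c['fy'];x,y=xd,yd
    for _ in range(20):
        s=1+c['k1']*(x*x+y*y);x,y=xd/s,yd/s
    d=np.stack([x,y,np.ones_like(x)],-1)@np.array(c['R'])
    return o+d*c['range_z'][...,None]
E
python3 - <<'E'
from h import *
for n in ('top','side'):
    c=snap(n,n+'0'); o,_=ray(c,0,0); print(n,o,c['fx'],c['k1'],np.array(c['R'])[2])
print(get_obs(),tip_reach)
E
```

```text
top [3.36452584e-01 8.17075494e-04 1.65173254e+00] 504.1941508896025 -0.17516597779358678 [ 0.12388441  0.01197908 -0.99222435]
side [ 0.44640859 -0.71542795  0.92774714] 433.75097327235704 0.01310203696455983 [ 0.06170463  0.65167138 -0.7559874 ]
{'clock': 0.1, 'joint_pos': array([-1.15762308,  0.33279234, -0.06472202,  1.4608846 ,  0.0216149 ,
        1.34989393, -0.08845918]), 'joint_velocities': array([ 0.00019385, -0.00213175,  0.0006272 , -0.00093164,  0.00015553,
        0.00204522,  0.00099549]), 'tau': array([ 3.03421904e-03, -6.26739550e+01,  4.99683351e-02, -3.92424202e+01,
        1.65309291e-02,  6.93809590e-03,  2.22689033e-05]), 'position': array([0.26367474, 0.5662911 , 0.24159273]), 'ee_rot': array([ 2.16125305e-01,  9.76365424e-01, -6.32198393e-04, -1.05916680e-04]), 'ft_force': array([0.74475839, 0.14563781, 0.37605948]), 'torque': array([0.02104059, 0.01527324, 0.00664425]), 'grasp_force': 0.0, 'grip_width': 0.997881413158641} 0.011
```

View pics/top0.png

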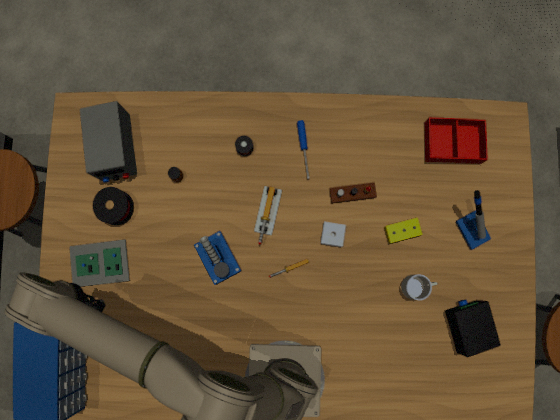

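View pics/side0.png

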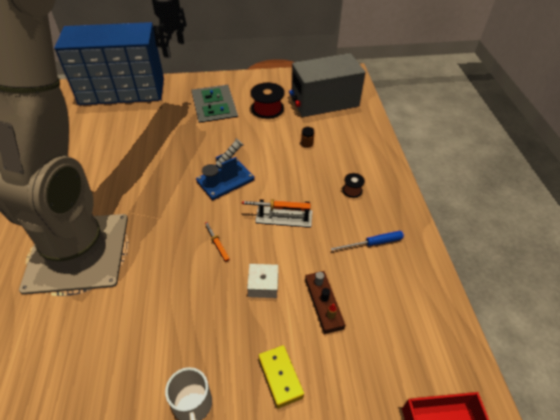

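```bash
python3 - <<'E'
from h import *
t=load('top')['color'];s=load('side')['color']
def cr(im,x,y,w,h): return cv2.resize(im[y:y+h,x:x+w],(400,300),interpolation=cv2.INTER_CUBIC)
o=np.vstack([np.hstack([cr(t,235,180,80,60),cr(t,320,175,80,60)]),np.hstack([cr(s,235,190,80,60),cr(s,280,265,80,60)])])
cv2.imwrite('pics/crop1.png',o[:,:,::-1])
o=np.vstack([np.hstack([cr(t,185,225,80,60),cr(s,185,135,80,60)]),np.hstack([cr(s,235,250,80,60),cr(t,305,205,80,60)])])
cv2.imwrite('pics/crop2.png',o[:,:,::-1])
E
```

```text
(no output)
```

View pics/crop1.png

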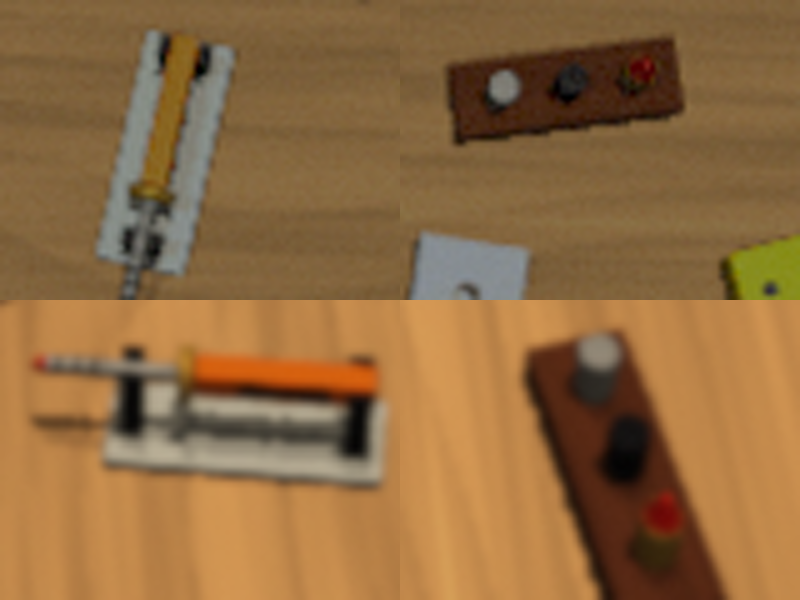

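View pics/crop2.png

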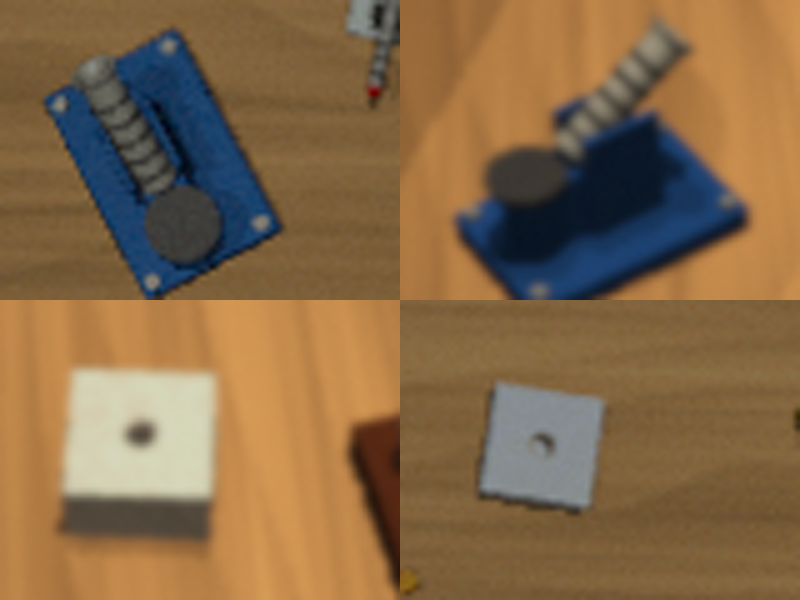

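```bash
python3 - <<'E'
from h import *
T=load('top');S=load('side');CT=cloud(T);CS=cloud(S)
def mask(c,lo,hi,box):
    hsv=cv2.cvtColor(c['color'],cv2.COLOR_RGB2HSV);m=cv2.inRange(hsv,lo,hi);b=np.zeros_like(m);x,y,w,h=box;b[y:y+h,x:x+w]=255
    return m&b
def blob(m):
    n,l,s,ce=cv2.connectedComponentsWithStats(m);
    if n<2: return None
    i=1+np.argmax(s[1:,4]);return (l==i),ce[i],s[i,4]
np.set_printoptions(precision=4,suppress=True)
# red cone
for n,c,C,b in(('top',T,CT,(360,180,20,20)),('side',S,CS,(322,300,20,25))):
    m,ce,a=blob(mask(c,(0,150,90),(8,255,255),b)|mask(c,(172,150,90),(180,255,255),b));P=C[m];print('red',n,ce,a,P[:,2].max(),np.median(P,0),onz(c,*ce,.068))
# block top
for n,c,C,b in(('top',T,CT,(315,215,40,40)),('side',S,CS,(240,255,50,50))):
    P=C.reshape(420,560,3);x,y,w,h=b;z=P[:,:,2];m=((z>.03)&(z<.05)).astype(np.uint8);k=np.zeros_like(m);k[y:y+h,x:x+w]=m[y:y+h,x:x+w]
    m,ce,a=blob(k*255);print('blkdepth',n,ce,a,np.median(P[m],0))
    m,ce,a=blob(mask(c,(0,0,140),(180,70,255),b));cnt=cv2.findContours(m.astype(np.uint8),0,1)[0][0]
    Q=np.array([onz(c,u,v,.04)[:2] for u,v in cnt[:,0]],np.float32);print(n,cv2.minAreaRect(Q),a)
# hole darkness
for n,c,b in(('top',T,(328,229,12,10)),('side',S,(258,272,12,10))):
    x,y,w,h=b;g=c['color'][y:y+h,x:x+w].mean(2);wgt=np.clip(g.max()-g-40,0,None);v,u=np.mgrid[y:y+h,x:x+w];print('hole',n,onz(c,(u*wgt).sum()/wgt.sum(),(v*wgt).sum()/wgt.sum(),.04))
# rack
for n,c,C,b in(('top',T,CT,(325,175,60,35)),('side',S,CS,(300,265,50,70))):
    m=(mask(c,(0,60,20),(12,255,110),b));m=cv2.morphologyEx(m,cv2.MORPH_CLOSE,np.ones((9,9)));m,ce,a=blob(m);cnt=cv2.findContours(m.astype(np.uint8),0,1)[0][0]
    Q=np.array([onz(c,u,v,.024)[:2] for u,v in cnt[:,0]],np.float32);print('rack',n,cv2.minAreaRect(Q),a)
# handle
for n,c,C,b in(('top',T,CT,(255,180,30,45)),('side',S,CS,(265,195,55,20))):
    m,ce,a=blob(mask(c,(8 if n=='side' else 12,150,100),(25,255,255),b));cnt=cv2.findContours(m.astype(np.uint8),0,1)[0][0]
    Q=np.array([onz(c,u,v,.059)[:2] for u,v in cnt[:,0]],np.float32);print('handle',n,ce,a,cv2.minAreaRect(Q),np.median(C[m],0))
for n,c,C,b in(('top',T,CT,(250,225,20,30)),('side',S,CS,(237,195,12,15))):
    r=blob(mask(c,(0,110,60),(8,255,255),b)|mask(c,(170,110,60),(180,255,255),b))
    if r: print('tip',n,r[1],r[2],onz(c,*r[1],.05))
# stand base
for n,c,C,b in(('top',T,CT,(185,225,65,65)),('side',S,CS,(190,130,70,70))):
    m,ce,a=blob(mask(c,(100,120,30),(125,255,255),b));z=C[...,2];print('std',a,np.percentile(z[m],[5,50,95]))
    m=m&(abs(z-.018)<.008) if n=='side' else m
    cnt=max(cv2.findContours(m.astype(np.uint8),0,1)[0],key=len)
    Q=np.array([onz(c,u,v,.018)[:2] for u,v in cnt[:,0]],np.float32);print(n,cv2.minAreaRect(Q))
# tube pts from depth
for n,C,b in(('top',CT,(185,225,50,50)),('side',CS,(205,135,45,35))):
    x,y,w,h=b;P=C[y:y+h,x:x+w].reshape(-1,3);P=P[(P[:,2]>.085)&(P[:,2]<.16)];print(n,len(P),P.mean(0),P[P[:,2].argmax()])
    U,s_,V=np.linalg.svd(P-P.mean(0));print(V[0],s_)
E
```

```text
red top [369.  187.5] 2 0.07736670382001254 [ 0.6208 -0.2552  0.0754] [ 0.6222 -0.2564  0.068 ]
red side [332.4516 306.9516] 62 0.07819150519683293 [ 0.6245 -0.258   0.0628] [ 0.6239 -0.2588  0.068 ]
blkdepth top [332.5224 233.403 ] 469 [ 0.4752 -0.1439  0.0405]
top ((0.47426557540893555, -0.14526236057281494), (0.0644243136048317, 0.06472118198871613), 82.45464324951172) 368
blkdepth side [262.3153 277.3964] 777 [ 0.477  -0.1506  0.0407]
side ((0.47817462682724, -0.14718973636627197), (0.06988643854856491, 0.06897987425327301), 81.67740631103516) 696
hole top [ 0.4774 -0.1473  0.04  ]
hole side [ 0.4781 -0.147   0.04  ]
rack top ((0.6121861934661865, -0.21033373475074768), (0.05107070505619049, 0.15168267488479614), 8.505365371704102) 687
rack side ((0.6162230372428894, -0.21711653470993042), (0.051802072674036026, 0.15434220433235168), 8.308930397033691) 1264
handle top [268.5491 201.9653] 173 ((0.5685316324234009, 0.06456386297941208), (0.018494559451937675, 0.1062730923295021), 78.9918441772461) [0.5692 0.0634 0.0604]
handle side [295.3678 201.4   ] 715 ((0.5758652091026306, 0.06079450249671936), (0.06905625760555267, 0.14851270616054535), 84.45746612548828) [0.5921 0.1187 0.0023]
tip top [259.4286 242.5714] 7 [0.4395 0.0897 0.05  ]
tip side [242.6667 202.3333] 3 [0.4427 0.0892 0.05  ]
std 889 [0.0127 0.019  0.0907]
top ((0.38936808705329895, 0.228419229388237), (0.14772233366966248, 0.09736546128988266), 29.722612380981445)
std 1094 [0.0142 0.0203 0.079 ]
side ((0.3942260146141052, 0.2200309783220291), (0.14398139715194702, 0.10030177235603333), 29.537368774414062)
top 285 [0.4103 0.239  0.1071] [0.4311 0.2586 0.1393]
[-0.7522 -0.4231 -0.5052] [0.4459 0.1666 0.1316]
side 311 [0.4141 0.2323 0.1055] [0.4393 0.2455 0.1365]
[-0.738  -0.3883 -0.5518] [0.4358 0.171  0.0944]
```

```bash
cat >> h.py <<'E'
from scipy.spatial.transform import Rotation as Ro
np.set_printoptions(precision=4,suppress=True)
def tool(yaw,pitch=0,g=None):
    """tool rot: y axis at horizontal heading yaw (deg), z down; pitch about tool y"""
    y=np.array([np.cos(np.radians(yaw)),np.sin(np.radians(yaw)),0]);z=np.array([0,0,-1.]);x=np.cross(y,z)
    return Ro.from_matrix(np.stack([x,y,z],1))*Ro.from_rotvec([0,np.radians(pitch),0])
def go(p,R):
    o=get_obs();R0=Ro.from_quat(o['ee_rot'])
    print('dpos',R0.inv().apply(np.array(p)-o['position']),'turn',(R0.inv()*R).as_rotvec(),'t',o['clock'],'at',o['position'])
E
python3 - <<'E'
from h import *
go([.622,-.2577,.14],tool(8.4))
E
```

```text
dpos [-0.6726 -0.5957  0.1024] turn [-0.0011  0.0007  0.9885] t 0.1 at [0.2637 0.5663 0.2416]
```

Emit:
move_arm --plan '[{"delta_pos": [-0.6726, -0.5957, 0.0], "turn": [0, 0, 0.9885], "fingers": 0}, {"delta_pos": [-0.6726, -0.5957, 0.0], "turn": [0, 0, 0.9885], "fingers": 0}, {"delta_pos": [-0.6726, -0.5957, 0.0], "turn": [0, 0, 0.9885], "fingers": 0}, {"delta_pos": [-0.6726, -0.5957, 0.0], "turn": [0, 0, 0.9885], "fingers": 0}, {"delta_pos": [-0.6726, -0.5957, 0.0], "turn": [0, 0, 0.9885], "fingers": 0}, {"delta_pos": [-0.6726, -0.5957, 0.0], "turn": [0, 0, 0.9885], "fingers": 0}, {"delta_pos": [-0.6726, -0.5957, 0.0], "turn": [0, 0, 0.9885], "fingers": 0}, {"delta_pos": [-0.6726, -0.5957, 0.0], "turn": [0, 0, 0.9885], "fingers": 0}, {"delta_pos": [-0.6726, -0.5957, 0.0], "turn": [0, 0, 0.9885], "fingers": 0}, {"delta_pos": [-0.6726, -0.5957, 0.0], "turn": [0, 0, 0.9885], "fingers": 0}, {"delta_pos": [-0.6726, -0.5957, 0.0], "turn": [0, 0, 0.9885], "fingers": 0}, {"delta_pos": [-0.6726, -0.5957, 0.0], "turn": [0, 0, 0.9885], "fingers": 0}]' --force 40

```text
clock: 1.6
position: [0.5634, -0.1228, 0.2423]
ee_rot: [0.653, 0.757, 0.0, -0.0]
ft_force: [1.3, 0.5, -0.3]
grip_width: 0.997
grasp_force: 0.0
```

```bash
python3 - <<'E'
from h import *
go([.622,-.2577,.14],tool(8.4)); print(get_obs()['joint_pos'])
E
```

```text
dpos [-0.1421  0.0382  0.1022] turn [ 0.0003 -0.0003  0.0007] t 1.6 at [ 0.5634 -0.1228  0.2423]
[-0.3984  0.2484  0.6365  1.6242 -0.1518  1.3188  0.4087]
```

Emit:
move_arm --plan '[{"delta_pos": [-0.05, 0.0134, 0.02], "turn": [0, 0, 0], "fingers": 0}, {"delta_pos": [-0.1, 0.027, 0.05], "turn": [0, 0, 0], "fingers": 0}, {"delta_pos": [-0.1421, 0.0382, 0.08], "turn": [0, 0, 0], "fingers": 0}, {"delta_pos": [-0.1421, 0.0382, 0.102], "turn": [0, 0, 0], "fingers": 0}, {"delta_pos": [-0.1421, 0.0382, 0.102], "turn": [0, 0, 0], "fingers": 0}]'

```text
clock: 2.22
position: [0.6202, -0.2559, 0.1379]
ee_rot: [0.654, 0.757, -0.001, -0.002]
ft_force: [-0.1, -0.4, 0.1]
grip_width: 1.005
grasp_force: 0.0
```

```bash
python3 - <<'E'
from h import *
go([.622,-.2577,.04],tool(8.4))
t=snap('top')['color'];s=snap('side')['color']
def cr(im,x,y,w,h): return cv2.resize(im[y:y+h,x:x+w],(400,300),interpolation=cv2.INTER_CUBIC)
cv2.imwrite('pics/c3.png',np.hstack([cr(t,327,165,80,60),cr(s,290,265,80,60)])[:,:,::-1])
E
```

```text
dpos [-0.0022  0.0019  0.0979] turn [-0.0039 -0.0017 -0.0007] t 2.225 at [ 0.6202 -0.2559  0.1379]
```

View pics/c3.png

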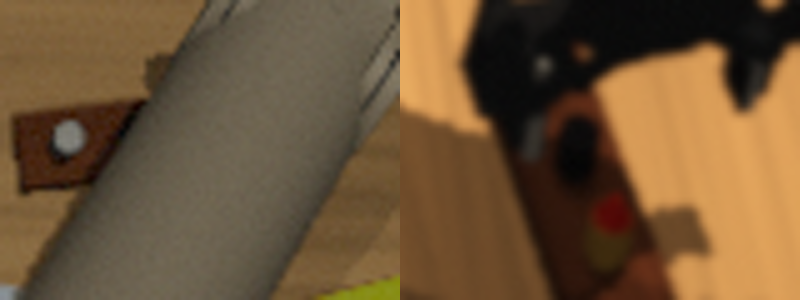

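Emit:
move_arm --plan '[{"delta_pos": [-0.002, 0.001, 0.04], "turn": [0, 0, 0], "fingers": 0}, {"delta_pos": [-0.002, 0.001, 0.075], "turn": [0, 0, 0], "fingers": 0}, {"delta_pos": [-0.002, 0.001, 0.096], "turn": [0, 0, 0], "fingers": 0}, {"delta_pos": [-0.002, 0.001, 0.096], "turn": [0, 0, 0], "fingers": 0.3}, {"delta_pos": [-0.002, 0.001, 0.096], "turn": [0, 0, 0], "fingers": 1}, {"delta_pos": [-0.002, 0.001, 0.096], "turn": [0, 0, 0], "fingers": 1}, {"delta_pos": [-0.002, 0.001, 0.096], "turn": [0, 0, 0], "fingers": 1}, {"delta_pos": [-0.002, 0.001, 0.096], "turn": [0, 0, 0], "fingers": 1}, {"delta_pos": [-0.002, 0.001, 0.096], "turn": [0, 0, 0], "fingers": 1}]' --force 40

```text
clock: 3.45
position: [0.6232, -0.2584, 0.0455]
ee_rot: [0.654, 0.757, 0.0, 0.001]
ft_force: [-1.0, -0.2, 5.8]
grip_width: 0.218
grasp_force: 38.9
```

```bash
python3 - <<'E'
from h import *
print(get_obs()['position'],get_obs()['grip_width']*85)
E
```

```text
[ 0.6232 -0.2584  0.0455] 18.555956002574092
```

Emit:
move_arm --plan '[{"delta_pos": [0, 0, -0.03], "turn": [0, 0, 0], "fingers": 1}, {"delta_pos": [0, 0, -0.065], "turn": [0, 0, 0], "fingers": 1}, {"delta_pos": [0, 0, -0.08], "turn": [0, 0, 0], "fingers": 1}, {"delta_pos": [0, 0, -0.08], "turn": [0, 0, 0], "fingers": 1}]'

```text
clock: 3.95
position: [0.6231, -0.2581, 0.1248]
ee_rot: [0.653, 0.757, 0.0, 0.001]
ft_force: [-0.4, 0.4, -1.7]
grip_width: 0.216
grasp_force: 39.8
```

```bash
python3 - <<'E'
from h import *
go([.4775,-.147,.125],tool(8.4))
E
```

```text
dpos [ 0.1312 -0.1278 -0.0004] turn [ 0.0014  0.0004 -0.    ] t 3.95 at [ 0.6231 -0.2581  0.1248]
```

Emit:
move_arm --plan '[{"delta_pos": [0.04, -0.039, 0], "turn": [0, 0, 0], "fingers": 1}, {"delta_pos": [0.08, -0.078, 0], "turn": [0, 0, 0], "fingers": 1}, {"delta_pos": [0.115, -0.112, 0], "turn": [0, 0, 0], "fingers": 1}, {"delta_pos": [0.1312, -0.1278, 0], "turn": [0, 0, 0], "fingers": 1}, {"delta_pos": [0.1312, -0.1278, 0], "turn": [0, 0, 0], "fingers": 1}, {"delta_pos": [0.1312, -0.1278, 0], "turn": [0, 0, 0], "fingers": 1}]'

```text
clock: 4.7
position: [0.4773, -0.147, 0.1238]
ee_rot: [0.653, 0.757, -0.0, -0.0]
ft_force: [1.3, 0.8, -1.0]
grip_width: 0.218
grasp_force: 39.8
```

```bash
python3 - <<'E'
from h import *
go([.4775,-.147,.125],tool(8.4))
t=snap('top')['color'];s=snap('side')['color']
for n in('top','side'): print(proj(load(n),[.4775,-.147,.09]),proj(load(n),[.4775,-.147,.04]))
def cr(im,x,y,w,h): return cv2.resize(im[y:y+h,x:x+w],(400,300),interpolation=cv2.INTER_CUBIC)
cv2.imwrite('pics/c4.png',np.hstack([cr(t,293,205,80,60),cr(s,225,225,80,60)])[:,:,::-1])
E
```

```text
dpos [-0.      0.0002 -0.0012] turn [-0.0004  0.0001  0.0001] t 4.7 at [ 0.4773 -0.147   0.1238]
(np.float64(335.1253522224406), np.float64(231.24273403291033)) (np.float64(333.6383656552989), np.float64(232.61234281043673))
(np.float64(262.06130222495705), np.float64(264.59193564893053)) (np.float64(262.4328383820665), np.float64(276.35522584341066))
```

View pics/c4.png

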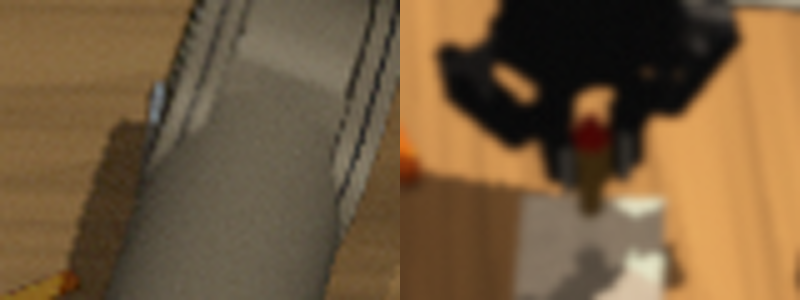

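```bash
python3 - <<'E'
from h import *
c=load('side');hsv=cv2.cvtColor(c['color'],cv2.COLOR_RGB2HSV)
for v in range(247,272):
    print(v,[tuple(int(k) for k in c['color'][v,u]) for u in range(257,270)] if v in(252,262,266) else '', [round(float(c['range_z'][v,u]),3) for u in range(258,270)])
for z in(.075,.08,.09,.1,.12,.15): print(z,proj(c,[.4773,-.147,z]))
E
```

```text
247  [0.919, 0.92, 1.146, 1.148, 0.96, 0.961, 1.149, 1.145, 0.966, 0.963, 0.943, 0.939]
248  [0.924, 0.923, 1.149, 0.96, 0.959, 0.959, 1.146, 1.148, 0.969, 0.958, 0.953, 0.939]
249  [0.935, 1.145, 1.144, 0.962, 0.959, 0.959, 0.962, 1.147, 0.969, 0.961, 0.952, 0.943]
250  [0.939, 0.975, 0.964, 0.959, 0.955, 0.961, 0.961, 0.964, 0.974, 0.956, 0.954, 0.948]
251  [0.938, 0.968, 0.962, 0.96, 0.96, 0.961, 0.962, 0.964, 0.972, 0.962, 0.954, 0.953]
252 [(11, 10, 9), (22, 12, 11), (39, 10, 9), (58, 10, 6), (67, 6, 4), (71, 7, 5), (71, 7, 4), (69, 7, 5), (66, 11, 6), (54, 12, 7), (37, 15, 11), (29, 22, 18), (35, 32, 28)] [0.941, 0.972, 0.964, 0.962, 0.964, 0.96, 0.965, 0.966, 0.969, 0.964, 0.954, 0.957]
253  [0.947, 0.95, 0.966, 0.963, 0.962, 0.965, 0.96, 0.967, 0.967, 0.97, 0.955, 0.956]
254  [0.95, 0.951, 0.967, 0.966, 0.962, 0.961, 0.965, 0.966, 0.968, 0.972, 0.96, 0.959]
255  [0.953, 0.952, 0.969, 0.968, 0.963, 0.965, 0.965, 0.968, 0.972, 0.974, 0.961, 0.965]
256  [0.958, 0.953, 0.969, 0.965, 0.966, 0.966, 0.967, 0.97, 0.974, 0.98, 0.964, 0.965]
257  [0.0, 0.958, 0.968, 0.971, 0.97, 0.968,
[... 1391 characters left out ...]
059, 1.057, 1.057]
269  [1.055, 1.056, 1.058, 1.057, 1.057, 1.054, 1.057, 1.057, 1.057, 1.057, 1.059, 1.056]
270  [1.053, 1.052, 1.052, 1.055, 1.051, 1.053, 1.054, 1.054, 1.055, 1.052, 1.052, 1.057]
271  [1.054, 1.05, 1.053, 1.053, 1.053, 1.052, 1.052, 1.052, 1.054, 1.052, 1.055, 1.05]
0.075 (np.float64(262.09062889419704), np.float64(268.2192800290231))
0.08 (np.float64(262.05247331261586), np.float64(267.02144438438205))
0.09 (np.float64(261.9752977984994), np.float64(264.59885635679035))
0.1 (np.float64(261.89694773309145), np.float64(262.1396971466971))
0.12 (np.float64(261.73661420806246), np.float64(257.1082759897199))
0.15 (np.float64(261.4865957670961), np.float64(249.2649689683436))
```

Emit:
move_arm --plan '[{"delta_pos": [0, 0, 0.02], "turn": [0, 0, 0], "fingers": 1}, {"delta_pos": [0, 0, 0.035], "turn": [0, 0, 0], "fingers": 1}, {"delta_pos": [0, 0, 0.04], "turn": [0, 0, 0], "fingers": 1}, {"delta_pos": [0, 0, 0.045], "turn": [0, 0, 0], "fingers": 1}, {"delta_pos": [0, 0, 0.05], "turn": [0, 0, 0], "fingers": 1}, {"delta_pos": [0, 0, 0.05], "turn": [0, 0, 0], "fingers": 1}]'

```text
clock: 5.55
position: [0.4768, -0.1472, 0.074]
ee_rot: [0.654, 0.757, -0.0, -0.0]
ft_force: [-2.3, -2.1, -2.9]
grip_width: 0.214
grasp_force: 39.8
```

Emit:
move_arm --plan '[{"delta_pos": [0, 0, 0.005], "turn": [0, 0, 0], "fingers": 1}, {"delta_pos": [0, 0, 0.01], "turn": [0, 0, 0], "fingers": 1}, {"delta_pos": [0, 0, 0.015], "turn": [0, 0, 0], "fingers": 1}, {"delta_pos": [0, 0, 0.017], "turn": [0, 0, 0], "fingers": 1}, {"delta_pos": [0, 0, 0.017], "turn": [0, 0, 0], "fingers": 1}]'

```text
clock: 6.18
position: [0.4769, -0.1476, 0.0576]
ee_rot: [0.654, 0.757, -0.0, -0.0]
ft_force: [-5.4, -3.3, 4.9]
grip_width: 0.216
grasp_force: 40.8
```

Emit:
move_arm --plan '[{"delta_pos": [0, 0, 0], "turn": [0, 0, 0], "fingers": 0.5}, {"delta_pos": [0, 0, 0], "turn": [0, 0, 0], "fingers": 0}, {"delta_pos": [0, 0, 0], "turn": [0, 0, 0], "fingers": 0}, {"delta_pos": [0, 0, 0], "turn": [0, 0, 0], "fingers": 0}, {"delta_pos": [0, 0, -0.03], "turn": [0, 0, 0], "fingers": 0}, {"delta_pos": [0, 0, -0.08], "turn": [0, 0, 0], "fingers": 0}, {"delta_pos": [0, 0, -0.14], "turn": [0, 0, 0], "fingers": 0}, {"delta_pos": [0, 0, -0.14], "turn": [0, 0, 0], "fingers": 0}]'

```text
clock: 7.18
position: [0.4794, -0.1474, 0.2015]
ee_rot: [0.653, 0.757, 0.003, 0.003]
ft_force: [0.4, 0.5, -0.7]
grip_width: 1.0
grasp_force: 0.0
```

```bash
python3 - <<'E'
from h import *
T=pickle.load(open('top.pkl','rb'))
# gauge geometry + cylinder fit need start images: retake now
T=snap('top');S=snap('side');C=cloud(S)
hsv=cv2.cvtColor(S['color'],cv2.COLOR_RGB2HSV);m=(cv2.inRange(hsv,(0,150,60),(8,255,255))>0)|(cv2.inRange(hsv,(172,150,60),(180,255,255))>0)
m[:, :245]=0;m[:,280:]=0;m[:245]=0;m[290:]=0
v,u=np.nonzero(m);print('cone px',u.mean(),v.mean(),len(u),'maxz',C[m][:,2].max(),onz(S,u.mean(),v.mean(),.08),proj(S,[.4775,-.147,.087]),v.min())
print(get_obs()['position'])
def cr(im,x,y,w,h): return cv2.resize(im[y:y+h,x:x+w],(400,300),interpolation=cv2.INTER_CUBIC)
cv2.imwrite('pics/c5.png',np.hstack([cr(S['color'],185,135,80,60),cr(S['color'],225,235,80,60)])[:,:,::-1])
E
```

```text
cone px 262.625 268.53125 32 maxz 0.08783584280970524 [ 0.4783 -0.1513  0.08  ] (np.float64(262.0843836335333), np.float64(265.3225208931438)) 265
[ 0.4773 -0.1466  0.1975]
```

View pics/c5.png

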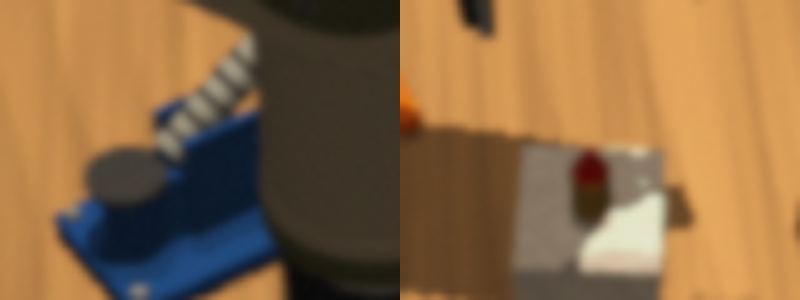

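```bash
python3 - <<'E'
from h import *
go([.56,.066,.15],tool(79))
E
```

```text
dpos [0.1982 0.1129 0.0477] turn [ 0.0014  0.0003 -1.232 ] t 7.275 at [ 0.4773 -0.1466  0.1975]
```

Emit:
move_arm --plan '[{"delta_pos": [0.03, 0.016, 0.0], "turn": [0, 0, -0.17], "fingers": 0}, {"delta_pos": [0.06, 0.032, 0.0], "turn": [0, 0, -0.34], "fingers": 0}, {"delta_pos": [0.09, 0.05, 0.0], "turn": [0, 0, -0.51], "fingers": 0}, {"delta_pos": [0.12, 0.067, 0.01], "turn": [0, 0, -0.68], "fingers": 0}, {"delta_pos": [0.15, 0.084, 0.02], "turn": [0, 0, -0.85], "fingers": 0}, {"delta_pos": [0.18, 0.1, 0.03], "turn": [0, 0, -1.02], "fingers": 0}, {"delta_pos": [0.198, 0.113, 0.048], "turn": [0, 0, -1.19], "fingers": 0}, {"delta_pos": [0.198, 0.113, 0.048], "turn": [0, 0, -1.232], "fingers": 0}, {"delta_pos": [0.198, 0.113, 0.048], "turn": [0, 0, -1.232], "fingers": 0}, {"delta_pos": [0.198, 0.113, 0.048], "turn": [0, 0, -1.232], "fingers": 0}]'

```text
clock: 8.52
position: [0.5597, 0.065, 0.1487]
ee_rot: [0.097, 0.995, -0.0, -0.0]
ft_force: [0.3, -0.8, 0.7]
grip_width: 0.999
grasp_force: 0.0
```

```bash
python3 - <<'E'
from h import *
go([.56,.066,.042],tool(79)); print(get_obs()['joint_pos'])
T=snap('top');S=snap('side')
def cr(im,x,y,w,h): return cv2.resize(im[y:y+h,x:x+w],(400,300),interpolation=cv2.INTER_CUBIC)
cv2.imwrite('pics/c6.png',np.hstack([cr(S['color'],235,160,80,60),cr(T['color'],185,225,80,60)])[:,:,::-1])
E
```

```text
dpos [-0.0003  0.0011  0.1067] turn [-0.0004 -0.0009 -0.0021] t 8.525 at [0.5597 0.065  0.1487]
[-0.5723  0.2804  0.4408  1.7651 -0.1311  1.1261  1.2869]
```

View pics/c6.png

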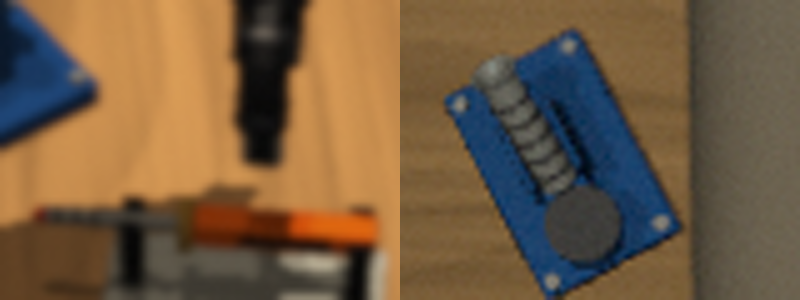

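Fingers (side px ~(287,190)) sit above the handle between collar and rear fork, across the rod. Descend and grip.

Emit:
move_arm --plan '[{"delta_pos": [0, 0.001, 0.045], "turn": [0, 0, 0], "fingers": 0}, {"delta_pos": [0, 0.001, 0.085], "turn": [0, 0, 0], "fingers": 0}, {"delta_pos": [0, 0.001, 0.107], "turn": [0, 0, 0], "fingers": 0}, {"delta_pos": [0, 0.001, 0.107], "turn": [0, 0, 0], "fingers": 0.4}, {"delta_pos": [0, 0.001, 0.107], "turn": [0, 0, 0], "fingers": 1}, {"delta_pos": [0, 0.001, 0.107], "turn": [0, 0, 0], "fingers": 1}, {"delta_pos": [0, 0.001, 0.107], "turn": [0, 0, 0], "fingers": 1}, {"delta_pos": [0, 0.001, 0.107], "turn": [0, 0, 0], "fingers": 1}, {"delta_pos": [0, 0.001, 0.107], "turn": [0, 0, 0], "fingers": 1}, {"delta_pos": [0, 0.001, 0.107], "turn": [0, 0, 0], "fingers": 1}]' --force 60

```text
clock: 9.88
position: [0.5609, 0.0667, 0.0434]
ee_rot: [0.096, 0.995, 0.0, 0.001]
ft_force: [-2.1, -0.4, 6.5]
grip_width: 0.198
grasp_force: 58.6
```

Emit:
move_arm --plan '[{"delta_pos": [0, 0, -0.02], "turn": [0, 0, 0], "fingers": 1}, {"delta_pos": [0, 0, -0.05], "turn": [0, 0, 0], "fingers": 1}, {"delta_pos": [0, 0, -0.1], "turn": [0, 0, 0], "fingers": 1}, {"delta_pos": [0, 0, -0.15], "turn": [0, 0, 0], "fingers": 1}, {"delta_pos": [0, 0, -0.18], "turn": [0, 0, 0], "fingers": 1}, {"delta_pos": [0, 0, -0.18], "turn": [0, 0, 0], "fingers": 1}, {"delta_pos": [0, 0, -0.18], "turn": [0, 0, 0], "fingers": 1}]'

```text
clock: 10.75
position: [0.5596, 0.0665, 0.2213]
ee_rot: [0.096, 0.995, -0.0, -0.001]
ft_force: [-0.2, -0.2, -1.9]
grip_width: 0.2
grasp_force: 58.9
```

```bash
cat > tube.py <<'E'
from h import *
from scipy.optimize import least_squares
T=load('top')if 1 else 0
CT=cloud(T);hsv=cv2.cvtColor(T['color'],cv2.COLOR_RGB2HSV)
# base contour, holes ignored
m=cv2.inRange(hsv,(100,120,30),(125,255,255));b=np.zeros_like(m);b[222:290,185:250]=255;m&=b
cnt=max(cv2.findContours(m,0,1)[0],key=len);hull=cv2.convexHull(cnt)
Q=np.array([onz(T,u,v,.018)[:2] for u,v in hull[:,0]],np.float32);print('base',cv2.minAreaRect(Q))
# screws: bright low saturation on base
h=5*0
w=((hsv[...,1]<110)&(hsv[...,2]>110)&(abs(CT[...,2]-.02)<.012)).astype(np.uint8)*255&b
n,l,s,ce=cv2.connectedComponentsWithStats(w)
for i in range(1,n): print('screw',s[i,4],ce[i],onz(T,*ce[i],.018))
# tube cylinder fit
S=load('side');CS=cloud(S);th=np.radians(35)
P=[]
for C,(x,y,w,h_) in((CT,(185,225,60,50)),):
    A=C[y:y+h_,x:x+w].reshape(-1,3);A=A[(A[:,2]>.09)&(A[:,2]<.135)];P.append(A)
P=np.vstack(P)
def f(p):
    yaw=p[2];d=np.array([np.cos(th)*np.cos(yaw),np.cos(th)*np.sin(yaw),np.sin(th)]);o=np.array([p[0],p[1],.125])
    q=P-o;return np.linalg.norm(q-np.outer(q@d,d),axis=1)-.012
r=least_squares(f,[.442,.256,np.radians(29.7)],loss='soft_l1',f_scale=.002);print('cyl',r.x[:2],np.degrees(r.x[2]),np.abs(r.fun).mean(),len(P))
E
python3 - <<'E'
from h import *
o=get_obs();print(o['joint_pos'])
exec(open('tube.py').read())
T=snap('top','t7');S=snap('side','s7')
def cr(im,x,y,w,h): return cv2.resize(im[y:y+h,x:x+w],(400,300),interpolation=cv2.INTER_CUBIC)
cv2.imwrite('pics/c7.png',np.hstack([cr(S['color'],185,125,120,90),cr(T['color'],185,185,100,75)])[:,:,::-1])
E
```

```text
[-0.5932  0.2157  0.4565  1.6789 -0.099   1.2712  1.2621]
base ((0.38924771547317505, 0.22836218774318695), (0.14768880605697632, 0.0974944606423378), 29.992198944091797)
screw 5 [218.2 233.6] [0.4675 0.227  0.018 ]
screw 4 [196.5 245.5] [0.4267 0.2969 0.018 ]
screw 6 [236.6667 269.    ] [0.3541 0.1628 0.018 ]
screw 6 [214.8333 281.1667] [0.3128 0.2325 0.018 ]
cyl [0.4408 0.2572] 30.413372481685705 0.002813763215848714 237
```

View pics/c7.png

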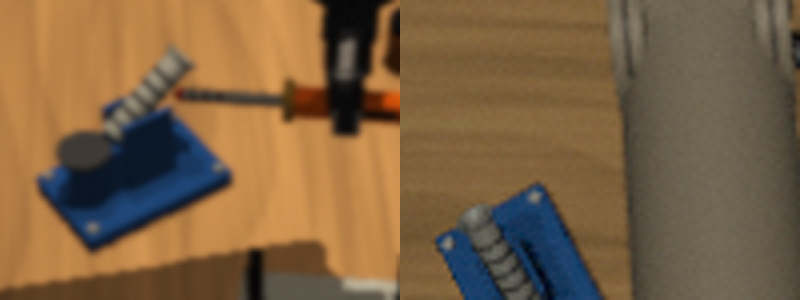

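```bash
cat > rod.py <<'E'
from h import *
def rod(S):
    """rod in the tool frame: side-view pixels cut with tool plane y=0"""
    o=get_obs();R=Ro.from_quat(o['ee_rot']);p=o['position'];n=R.apply([0,1,0])
    def cut(u,v):
        a,d=ray(S,u,v);X=a+d*((p-a)@n)/(d@n);return R.inv().apply(X-p)
    return cut
E
python3 - <<'E'
from rod import *
S=load('side');T=load('top');cut=rod(S)
hsv=cv2.cvtColor(S['color'],cv2.COLOR_RGB2HSV);C=cloud(S)
for v in range(146,166): print(v,' '.join('%3d,%3d,%3d'%tuple(S['color'][v,u]) for u in range(235,244)))
# shaft center per column: pixels nearer than table
print([ (u,round(float(np.mean(k)),1),len(k)) for u in range(236,300,3) for k in [[v for v in range(140,175) if C[v,u,2]>.15 ]] if k])
print([cut(u,np.mean(k)) for u in (240,250,260,268,272,276) for k in [[v for v in range(140,175) if C[v,u,2]>.15]] if k])
print('mouth',proj(S,[.4415,.258,.125]),proj(T,[.4415,.258,.125]))
w=((hsv[...,1]<110)&(hsv[...,2]>110)&(abs(C[...,2]-.02)<.015)).astype(np.uint8)*255;w[:,:193]=0;w[:,260:]=0;w[:140]=0;w[205:]=0
n,l,s,ce=cv2.connectedComponentsWithStats(w)
for i in range(1,n): print('screw',s[i,4],ce[i],onz(S,*ce[i],.018))
E
```

```text
146 138,130,111 133,125,107 119,112, 95 102, 95, 81  90, 80, 66  96, 77, 57 122, 89, 57 152,108, 64 176,124, 71
147 115,107, 92 115,107, 92 103, 96, 82  92, 83, 69  99, 80, 60 124, 91, 58 151,107, 62 171,119, 67 186,129, 72
148  87, 81, 69  88, 83, 70  88, 80, 66  95, 78, 59 120, 89, 57 147,104, 60 164,115, 63 175,121, 66 184,128, 71
149  71, 66, 56  68, 61, 51  84, 68, 52 113, 83, 54 143,100, 59 160,112, 62 168,117, 64 172,120, 66 178,124, 68
150  74, 67, 56  74, 60, 45  98, 69, 44 128, 85, 50 147, 98, 55 154,106, 60 156,109, 61 157,109, 61 162,113, 63
151  87, 74, 57 100, 72, 48 117, 74, 44 127, 73, 42 126, 75, 46 123, 83, 53 121, 87, 56 120, 86, 54 128, 92, 58
152 108, 81, 55 123, 82, 50 122, 70, 40 109, 51, 30  99, 48, 34  91, 61, 48  85, 67, 52  79, 64, 49  86, 69, 52
153 132, 92, 55 141, 91, 52 122, 68, 38  98, 42, 25  83, 39, 31  74, 51, 43  65, 54, 46  57, 50, 42  61, 55, 47
154 151,105, 58 157,106, 58 138, 85, 46 111, 61, 34  91, 51, 34  81, 54, 39  73, 56, 42  63, 50, 38  63, 52, 40
155 163,115, 66 164,113, 63 156,105, 58 141, 90, 50 127, 82, 47 120, 82, 49 114, 80, 48 107,
[... 1354 characters left out ...]
55.5, 10), (278, 155.5, 10), (281, 156.1, 11), (284, 152.5, 24), (287, 152.5, 26), (290, 152.5, 26), (293, 150.5, 22), (296, 150.9, 17), (299, 156.5, 10)]
[array([ 0.1162, -0.    , -0.0068]), array([ 0.0917,  0.    , -0.0074]), array([ 0.0674,  0.    , -0.0063]), array([ 0.0479,  0.    , -0.0079]), array([ 0.0382,  0.    , -0.0072]), array([ 0.0285,  0.    , -0.0064])]
mouth (np.float64(237.82966122219136), np.float64(141.25666068806095)) (np.float64(203.09379284723644), np.float64(238.90730324812688))
screw 13 [248.9231 171.6154] [0.4679 0.2425 0.018 ]
screw 9 [198.7778 176.5556] [0.3172 0.2356 0.018 ]
screw 1 [254. 177.] [0.4816 0.2178 0.018 ]
screw 4 [212.   192.25] [0.3562 0.1666 0.018 ]
```

```bash
python3 - <<'E'
from h import *
for n,(x,y,w,h) in(('top',(192,230,45,45)),('side',(210,130,45,45))):
    c=load(n);C=cloud(c);hsv=cv2.cvtColor(c['color'],cv2.COLOR_RGB2HSV)
    # tube pixels: grey, by rows perpendicular bins to tube axis in image
    m=np.zeros(C.shape[:2],bool);m[y:y+h,x:x+w]=1;m&=(C[...,2]>.06)&(C[...,2]<.16)&(hsv[...,1]<(110 if n=='top' else 140))
    nn,l,s,ce=cv2.connectedComponentsWithStats(m.astype(np.uint8)*255);m=l==1+np.argmax(s[1:,4])
    d=np.array([np.cos(np.radians(35))*np.cos(np.radians(29.8)),np.cos(np.radians(35))*np.sin(np.radians(29.8)),np.sin(np.radians(35))])
    for M in([.4415,.258,.125],[.4425,.255,.125]):
        a=np.array(proj(c,M));b=np.array(proj(c,np.array(M)-.08*d));e=(b-a)/np.linalg.norm(b-a);k=np.array([-e[1],e[0]])
        v,u=np.nonzero(m);q=np.stack([u,v],1)-a;s_=q@e;r=q@k;L=np.linalg.norm(b-a)
        print(n,M,a,'px/80mm',L,'e',e,'smin',s_.min(),[(round((r[(s_>=i)&(s_<i+3)].max()+r[(s_>=i)&(s_<i+3)].min())/2,2),round(np.ptp(r[(s_>=i)&(s_<i+3)]),1)) for i in range(-6,24,3) if ((s_>=i)&(s_<i+3)).sum()>3])
E
```

```text
top [0.4415, 0.258, 0.125] [203.0938 238.9073] px/80mm 22.880638402785223 e [0.525  0.8511] smin -2.5237047507068153 [(np.float64(-0.13), np.float64(9.4)), (np.float64(-0.03), np.float64(8.6)), (np.float64(0.1), np.float64(7.4)), (np.float64(0.14), np.float64(6.7)), (np.float64(0.01), np.float64(7.7)), (np.float64(0.04), np.float64(8.1)), (np.float64(0.08), np.float64(7.7)), (np.float64(0.28), np.float64(7.7)), (np.float64(0.32), np.float64(8.1))]
top [0.4425, 0.255, 0.125] [204.0796 238.6059] px/80mm 22.875745079618902 e [0.5241 0.8517] smin -2.7851301895376213 [(np.float64(0.86), np.float64(9.4)), (np.float64(0.96), np.float64(8.6)), (np.float64(1.09), np.float64(7.4)), (np.float64(1.13), np.float64(6.7)), (np.float64(1.0), np.float64(7.7)), (np.float64(1.03), np.float64(8.1)), (np.float64(1.06), np.float64(7.7)), (np.float64(1.26), np.float64(7.7)), (np.float64(1.29), np.float64(8.1))]
side [0.4415, 0.258, 0.125] [237.8297 141.2567] px/80mm 27.78714258215202 e [-0.6575  0.7535] smin -1.250968964198263 [(np.float64(-0.34), np.float64(9.2)), (np.float64(-0.99), np.float64(9.2)), (np.float64(-0.99), np.float64(8.5)), (np.float64(-1.12), np.float64(7.8)), (np.float64(-0.98), np.float64(7.9)), (np.float64(-3.56), np.float64(13.5)), (np.float64(-4.12), np.float64(15.0)), (np.float64(-0.35), np.float64(9.3)), (np.float64(0.49), np.float64(9.3))]
side [0.4425, 0.255, 0.125] [238.2271 141.9119] px/80mm 27.82715644708635 e [-0.6576  0.7534] smin -1.482538526302561 [(np.float64(0.07), np.float64(9.9)), (np.float64(-0.17), np.float64(7.9)), (np.float64(-0.26), np.float64(8.5)), (np.float64(-0.39), np.float64(7.8)), (np.float64(-0.25), np.float64(7.9)), (np.float64(-2.83), np.float64(13.5)), (np.float64(-3.4), np.float64(15.0)), (np.float64(0.37), np.float64(9.3)), (np.float64(1.27), np.float64(9.4))]
```

```bash
cat >> h.py <<'E'
a,b=np.radians(29.8),np.radians(35)
D=np.array([np.cos(b)*np.cos(a),np.cos(b)*np.sin(a),np.sin(b)]);M=np.array([.442,.2568,.125]);RT=tool(119.8,-35)
def ins(out,x0=.046,M=M): go(M+D*out-RT.apply([x0,0,-.007]),RT)
E
python3 - <<'E'
from h import *
print(RT.apply([1,0,0]),D); ins(.11)
E
```

```text
[-0.7108 -0.4071 -0.5736] [0.7108 0.4071 0.5736]
dpos [0.0519 0.2506 0.012 ] turn [-0.2177 -0.5869 -0.6897] t 10.85 at [0.5595 0.0664 0.2209]
```

Emit:
move_arm --plan '[{"delta_pos": [0.006, 0.03, 0.0], "turn": [-0.026, -0.07, -0.082], "fingers": 1}, {"delta_pos": [0.013, 0.063, 0.0], "turn": [-0.054, -0.147, -0.172], "fingers": 1}, {"delta_pos": [0.02, 0.1, 0.0], "turn": [-0.087, -0.235, -0.276], "fingers": 1}, {"delta_pos": [0.028, 0.138, 0.0], "turn": [-0.12, -0.323, -0.379], "fingers": 1}, {"delta_pos": [0.036, 0.175, 0.003], "turn": [-0.152, -0.411, -0.483], "fingers": 1}, {"delta_pos": [0.044, 0.213, 0.007], "turn": [-0.185, -0.499, -0.586], "fingers": 1}, {"delta_pos": [0.05, 0.24, 0.01], "turn": [-0.207, -0.558, -0.655], "fingers": 1}, {"delta_pos": [0.0519, 0.2506, 0.012], "turn": [-0.2177, -0.5869, -0.6897], "fingers": 1}, {"delta_pos": [0.0519, 0.2506, 0.012], "turn": [-0.2177, -0.5869, -0.6897], "fingers": 1}, {"delta_pos": [0.0519, 0.2506, 0.012], "turn": [-0.2177, -0.5869, -0.6897], "fingers": 1}]'

```text
clock: 12.1
position: [0.5573, 0.3216, 0.2098]
ee_rot: [-0.245, 0.922, 0.077, 0.291]
ft_force: [0.9, -0.2, -2.3]
grip_width: 0.2
grasp_force: 58.9
```

```bash
python3 - <<'E'
from h import *
ins(.11); print(get_obs()['joint_pos'],get_obs()['grasp_force'])
T=snap('top');S=snap('side')
def cr(im,x,y,w,h): return cv2.resize(im[y:y+h,x:x+w],(400,300),interpolation=cv2.INTER_CUBIC)
cv2.imwrite('pics/c8.png',np.hstack([cr(S['color'],205,100,80,60),cr(T['color'],185,200,80,60)])[:,:,::-1])
R=RT;p=get_obs()['position'];O=p+R.apply([.046,0,-.007])
for n,c in(('top',T),('side',S)): print(n,'tip',proj(c,O-.08*D),'org',proj(c,O),'mouth',proj(c,M))
E
```

```text
dpos [0.001  0.0011 0.0007] turn [-0.0014  0.0009 -0.001 ] t 12.1 at [0.5573 0.3216 0.2098]
[-0.8461  0.0239  0.2232  2.0248  0.1198  0.4876  1.3765] 58.87013912200928
top tip (np.float64(198.97497360338548), np.float64(230.77513950220953)) org (np.float64(186.2280307723436), np.float64(209.90083498711124)) mouth (np.float64(203.48940854144206), np.float64(238.75404484775117))
side tip (np.float64(245.343879341466), np.float64(133.23397673591424)) org (np.float64(264.06351741771755), np.float64(111.76739772395159)) mouth (np.float64(238.02347887050144), np.float64(141.5163513572305))
```

View pics/c8.png

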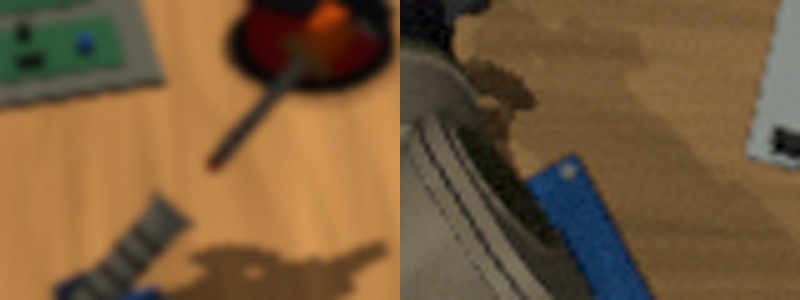

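Emit:
move_arm --plan '[{"delta_pos": [0.012, 0.001, 0.0005], "turn": [0, 0, 0], "fingers": 1}, {"delta_pos": [0.022, 0.001, 0.0005], "turn": [0, 0, 0], "fingers": 1}, {"delta_pos": [0.03, 0.001, 0.0005], "turn": [0, 0, 0], "fingers": 1}, {"delta_pos": [0.036, 0.001, 0.0005], "turn": [0, 0, 0], "fingers": 1}, {"delta_pos": [0.042, 0.001, 0.0005], "turn": [0, 0, 0], "fingers": 1}, {"delta_pos": [0.048, 0.001, 0.0005], "turn": [0, 0, 0], "fingers": 1}, {"delta_pos": [0.048, 0.001, 0.0005], "turn": [0, 0, 0], "fingers": 1}]'

```text
clock: 13.08
position: [0.5225, 0.3037, 0.1819]
ee_rot: [-0.245, 0.921, 0.077, 0.292]
ft_force: [-0.1, 0.4, -1.2]
grip_width: 0.197
grasp_force: 58.9
```

Emit:
move_arm --plan '[{"delta_pos": [0.008, 0, 0], "turn": [0, 0, 0], "fingers": 1}, {"delta_pos": [0.016, 0, 0], "turn": [0, 0, 0], "fingers": 1}, {"delta_pos": [0.024, 0, 0], "turn": [0, 0, 0], "fingers": 1}, {"delta_pos": [0.03, 0, 0], "turn": [0, 0, 0], "fingers": 1}, {"delta_pos": [0.03, 0, 0], "turn": [0, 0, 0], "fingers": 1}]'

```text
clock: 13.7
position: [0.5012, 0.2914, 0.1647]
ee_rot: [-0.245, 0.921, 0.077, 0.292]
ft_force: [-0.0, 0.4, -1.7]
grip_width: 0.2
grasp_force: 58.9
```

Emit:
move_arm --plan '[{"delta_pos": [0.006, 0, 0], "turn": [0, 0, 0], "fingers": 1}, {"delta_pos": [0.012, 0, 0], "turn": [0, 0, 0], "fingers": 1}, {"delta_pos": [0.018, 0, 0], "turn": [0, 0, 0], "fingers": 1}, {"delta_pos": [0.023, 0, 0], "turn": [0, 0, 0], "fingers": 1}, {"delta_pos": [0.023, 0, 0], "turn": [0, 0, 0], "fingers": 1}]'

```text
clock: 14.32
position: [0.4849, 0.2821, 0.1515]
ee_rot: [-0.245, 0.921, 0.077, 0.292]
ft_force: [0.8, 0.8, -2.3]
grip_width: 0.201
grasp_force: 58.9
```

```bash
python3 - <<'E'
from h import *
ins(0)
S=snap('side')
def cr(im,x,y,w,h): return cv2.resize(im[y:y+h,x:x+w],(400,300),interpolation=cv2.INTER_CUBIC)
cv2.imwrite('pics/c9.png',cr(S['color'],205,100,80,60)[:,:,::-1])
E
```

```text
dpos [ 0.01   -0.0006  0.0001] turn [-0.0005  0.0019  0.0003] t 14.325 at [0.4849 0.2821 0.1515]
```

View pics/c9.png

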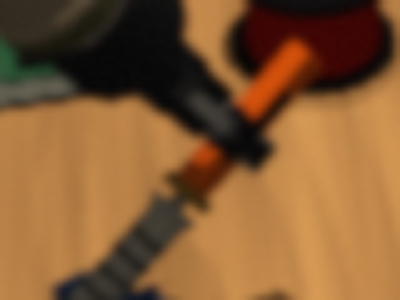

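Emit:
move_arm --plan '[{"delta_pos": [0.003, 0, 0], "turn": [0, 0, 0], "fingers": 1}, {"delta_pos": [0.005, 0, 0], "turn": [0, 0, 0], "fingers": 1}, {"delta_pos": [0.007, 0, 0], "turn": [0, 0, 0], "fingers": 1}, {"delta_pos": [0.008, 0, 0], "turn": [0, 0, 0], "fingers": 1}, {"delta_pos": [0.008, 0, 0], "turn": [0, 0, 0], "fingers": 1}]'

```text
clock: 15.0
position: [0.4797, 0.2791, 0.1473]
ee_rot: [-0.245, 0.921, 0.077, 0.292]
ft_force: [0.9, 0.8, -1.6]
grip_width: 0.202
grasp_force: 58.9
```

Emit:
move_arm --plan '[{"delta_pos": [0.001, 0, 0], "turn": [0, 0, 0], "fingers": 1}, {"delta_pos": [0.002, 0, 0], "turn": [0, 0, 0], "fingers": 1}, {"delta_pos": [0.002, 0, 0], "turn": [0, 0, 0], "fingers": 1}, {"delta_pos": [0.003, 0, 0], "turn": [0, 0, 0], "fingers": 1}, {"delta_pos": [0.003, 0, 0], "turn": [0, 0, 0], "fingers": 1}]'

```text
clock: 15.62
position: [0.4794, 0.279, 0.1478]
ee_rot: [-0.245, 0.92, 0.078, 0.294]
ft_force: [10.4, 3.8, -1.7]
grip_width: 0.198
grasp_force: 58.6
```

```bash
python3 - <<'E'
from h import *
S=snap('side')
m=np.array([239.2,141.2]);e=np.array([.671,-.741])
for s in np.arange(-6,12,.5):
    u,v=m+s*e
    q=cv2.remap(S['color'],np.float32([[u]]),np.float32([[v]]),1)[0,0]
    k=np.array([.741,.671]);q2=[cv2.remap(S['color'],np.float32([[u+j*k[0]]]),np.float32([[v+j*k[1]]]),1)[0,0].tolist() for j in(-4,4)]
    print(s,q,q2)
ins(0)
E
```

```text
-6.0 [63 59 50] [[131, 94, 58], [98, 74, 50]]
-5.5 [64 60 51] [[131, 94, 58], [99, 75, 51]]
-5.0 [65 61 52] [[132, 94, 58], [100, 76, 52]]
-4.5 [65 61 52] [[131, 94, 58], [100, 76, 52]]
-4.0 [65 61 52] [[128, 93, 58], [100, 76, 52]]
-3.5 [65 60 51] [[125, 91, 57], [99, 76, 52]]
-3.0 [64 60 51] [[121, 88, 56], [97, 74, 51]]
-2.5 [63 59 50] [[115, 85, 55], [97, 74, 51]]
-2.0 [62 58 49] [[108, 81, 53], [92, 71, 50]]
-1.5 [62 57 48] [[102, 77, 51], [86, 67, 48]]
-1.0 [61 56 45] [[94, 72, 48], [83, 65, 46]]
-0.5 [60 53 40] [[85, 66, 44], [76, 60, 41]]
0.0 [59 49 34] [[79, 61, 38], [71, 55, 36]]
0.5 [59 46 28] [[75, 56, 32], [72, 53, 31]]
1.0 [59 43 22] [[71, 51, 26], [70, 49, 26]]
1.5 [59 40 17] [[72, 50, 23], [72, 49, 23]]
2.0 [61 38 14] [[76, 49, 21], [81, 54, 25]]
2.5 [64 36 11] [[86, 55, 24], [90, 59, 27]]
3.0 [69 33  8] [[98, 60, 28], [106, 68, 33]]
3.5 [74 32  7] [[108, 64, 30], [121, 78, 38]]
4.0 [80 31  5] [[120, 72, 34], [136, 87, 44]]
4.5 [84 31  5] [[129, 76, 36], [144, 92, 47]]
5.0 [86 31  4] [[134, 77, 37], [149, 96, 49]]
5.5 [89 32  3] [[139, 78, 37], [151, 97, 50]]
6.0 [91 33  4] [[150, 81, 37], [151, 97, 49]]
6.5 [93 34  4] [[158, 82, 35], [152, 97, 49]]
7.0 [95 34  4] [[164, 82, 34], [153, 98, 50]]
7.5 [97 35  5] [[171, 84, 33], [152, 97, 49]]
8.0 [99 35  5] [[174, 85, 33], [154, 99, 51]]
8.5 [101  35   5] [[176, 84, 32], [154, 99, 51]]
9.0 [105  37   6] [[176, 84, 32], [152, 97, 50]]
9.5 [106  38   7] [[171, 83, 31], [152, 97, 50]]
10.0 [104  38   7] [[166, 80, 31], [152, 97, 51]]
10.5 [99 36  7] [[151, 74, 30], [151, 97, 51]]
11.0 [89 33  7] [[131, 66, 29], [145, 93, 49]]
11.5 [73 27  7] [[108, 58, 29], [141, 91, 47]]
dpos [ 0.0027 -0.0007  0.0007] turn [ 0.0003  0.0079 -0.0001] t 15.675 at [0.4794 0.279  0.1478]
```

Emit:
move_arm --plan '[{"delta_pos": [0.001, 0, 0], "turn": [0, 0, 0], "fingers": 1}, {"delta_pos": [0.001, 0, 0], "turn": [0, 0, 0], "fingers": 1}, {"delta_pos": [0.001, 0, 0], "turn": [0, 0, 0], "fingers": 1}]'

```text
clock: 16.05
position: [0.4793, 0.279, 0.1479]
ee_rot: [-0.245, 0.92, 0.079, 0.295]
ft_force: [13.8, 5.6, -1.5]
grip_width: 0.204
grasp_force: 58.6
```

Emit:
move_arm --plan '[{"delta_pos": [-0.006, 0, 0], "turn": [0, 0, 0], "fingers": 1}, {"delta_pos": [-0.016, 0, 0], "turn": [0, 0, 0], "fingers": 1}, {"delta_pos": [-0.03, 0, 0], "turn": [0, 0, 0], "fingers": 1}, {"delta_pos": [-0.045, 0, 0], "turn": [0, 0, 0], "fingers": 1}, {"delta_pos": [-0.06, 0, 0], "turn": [0, 0, 0], "fingers": 1}, {"delta_pos": [-0.075, 0, 0], "turn": [0, 0, 0], "fingers": 1}, {"delta_pos": [-0.09, 0, 0], "turn": [0, 0, 0], "fingers": 1}, {"delta_pos": [-0.11, 0, 0], "turn": [0, 0, 0], "fingers": 1}, {"delta_pos": [-0.13, 0, 0], "turn": [0, 0, 0], "fingers": 1}, {"delta_pos": [-0.13, 0, 0], "turn": [0, 0, 0], "fingers": 1}, {"delta_pos": [-0.13, 0, 0], "turn": [0, 0, 0], "fingers": 1}]'

```text
clock: 17.42
position: [0.5685, 0.3299, 0.2189]
ee_rot: [-0.245, 0.921, 0.077, 0.291]
ft_force: [-0.1, -0.2, -1.3]
grip_width: 0.202
grasp_force: 59.7
```

```bash
python3 - <<'E'
from h import *
P=np.array([.4777,-.1472,0]);R=tool(79)
x0=.0475
go(P+[0,0,.19]-R.apply([x0+.08,0,-.007]),R)
E
```

```text
dpos [ 0.2004 -0.4522 -0.0963] turn [0.217  0.5858 0.6895] t 17.425 at [0.5685 0.3299 0.2189]
```

Emit:
move_arm --plan '[{"delta_pos": [0.005, -0.03, -0.02], "turn": [0.015, 0.04, 0.046], "fingers": 1}, {"delta_pos": [0.017, -0.07, -0.04], "turn": [0.036, 0.098, 0.115], "fingers": 1}, {"delta_pos": [0.04, -0.115, -0.06], "turn": [0.06, 0.16, 0.19], "fingers": 1}, {"delta_pos": [0.06, -0.16, -0.08], "turn": [0.09, 0.245, 0.287], "fingers": 1}, {"delta_pos": [0.085, -0.205, -0.09], "turn": [0.12, 0.325, 0.383], "fingers": 1}, {"delta_pos": [0.11, -0.25, -0.096], "turn": [0.15, 0.407, 0.479], "fingers": 1}, {"delta_pos": [0.135, -0.3, -0.096], "turn": [0.181, 0.488, 0.575], "fingers": 1}, {"delta_pos": [0.155, -0.35, -0.096], "turn": [0.205, 0.553, 0.651], "fingers": 1}, {"delta_pos": [0.177, -0.4, -0.096], "turn": [0.217, 0.5858, 0.6895], "fingers": 1}, {"delta_pos": [0.193, -0.435, -0.096], "turn": [0.217, 0.5858, 0.6895], "fingers": 1}, {"delta_pos": [0.2004, -0.4522, -0.0963], "turn": [0.217, 0.5858, 0.6895], "fingers": 1}, {"delta_pos": [0.2004, -0.4522, -0.0963], "turn": [0.217, 0.5858, 0.6895], "fingers": 1}]'

```text
clock: 18.92
position: [0.6029, -0.1716, 0.183]
ee_rot: [0.097, 0.995, 0.0, 0.0]
ft_force: [1.1, 0.3, -1.1]
grip_width: 0.199
grasp_force: 59.7
```

```bash
cat > fin.py <<'E'
from rod import *
P=np.array([.4777,-.1472,0]);R=tool(79)
S=snap('side');T=snap('top');cut=rod(S);C=cloud(S);o=get_obs()
tip=o['position']+Ro.from_quat(o['ee_rot']).apply([.1275,0,-.007]);print('est tip',tip,'pred px',proj(S,tip),proj(T,tip))
u0,v0=proj(S,tip)
hs=cv2.cvtColor(S['color'],cv2.COLOR_RGB2HSV);m=cv2.inRange(hs,(0,140,40),(8,255,255))|cv2.inRange(hs,(172,140,40),(180,255,255))
n,l,s,ce=cv2.connectedComponentsWithStats(m)
for i in range(1,n):
    if s[i,4]>3 and abs(ce[i]-[u0,v0]).max()<50: print('red',s[i],ce[i],'tool',cut(*ce[i]),'z max',C[l==i][:,2].max(),np.median(C[l==i],0))
for u in range(int(u0)-3,int(u0)+45,6):
    k=[v for v in range(int(v0)-12,int(v0)+12) if C[v,u,2]>tip[2]-.03]
    if k: print(u,np.mean(k),len(k),cut(u,np.mean(k)))
E
python3 - <<'E'
from fin import *
go(P+[0,0,.107]-R.apply([.0475+.08,0,-.007]),R)
E
```

```text
est tip [ 0.4784 -0.1451  0.1905] pred px (np.float64(261.57023981075025), np.float64(237.33816347825126)) (np.float64(337.77454974668666), np.float64(227.88860425996253))
red [260 265   6   7  33] [262.5758 268.3333] tool [0.1275 0.     0.1123] z max 0.08898561741005295 [ 0.4789 -0.1499  0.0773]
264 238.5 4 [ 0.1223  0.     -0.0035]
270 239.0 5 [ 0.1093  0.     -0.0033]
276 239.5 4 [ 0.0964  0.     -0.0031]
282 240.0 5 [ 0.0835  0.     -0.003 ]
288 240.0 5 [ 0.0706  0.     -0.0045]
294 241.0 5 [ 0.0577  0.     -0.0026]
300 243.5 10 [0.0444 0.     0.0047]
dpos [ 0.0004 -0.0026  0.0836] turn [0.0023 0.001  0.0017] t 19.025 at [ 0.6036 -0.1692  0.1836]
```

Emit:
move_arm --plan '[{"delta_pos": [0, -0.002, 0.02], "turn": [0, 0, 0], "fingers": 1}, {"delta_pos": [0, -0.002, 0.04], "turn": [0, 0, 0], "fingers": 1}, {"delta_pos": [0, -0.002, 0.055], "turn": [0, 0, 0], "fingers": 1}, {"delta_pos": [0, -0.002, 0.067], "turn": [0, 0, 0], "fingers": 1}, {"delta_pos": [0, -0.002, 0.075], "turn": [0, 0, 0], "fingers": 1}, {"delta_pos": [0, -0.002, 0.08], "turn": [0, 0, 0], "fingers": 1}, {"delta_pos": [0, -0.002, 0.08], "turn": [0, 0, 0], "fingers": 1}, {"delta_pos": [0, -0.002, 0.08], "turn": [0, 0, 0], "fingers": 1}, {"delta_pos": [0, -0.002, 0.08], "turn": [0, 0, 0], "fingers": 1}, {"delta_pos": [0, -0.002, 0.08], "turn": [0, 0, 0], "fingers": 1}]'

```text
clock: 20.27
position: [0.6032, -0.173, 0.1036]
ee_rot: [0.096, 0.995, 0.0, 0.001]
ft_force: [-0.6, -0.1, -1.9]
grip_width: 0.204
grasp_force: 59.7
```

```bash
python3 - <<'E'
from fin import *
print(o['position'],o['grasp_force'],o['ft_force'],abs(o['joint_velocities']).max())
print('depth>0.095 near tip',[ (u,[v for v in range(250,275) if C[v,u,2]>.098]) for u in range(256,268)])
E
```

```text
est tip [ 0.478  -0.1487  0.1104] pred px (np.float64(262.1586974163521), np.float64(260.13137101061636)) (np.float64(336.3023862954071), np.float64(230.5247794204868))
red [265 260   2   3   5] [265.6 260.8] tool [ 0.1196 -0.     -0.0054] z max 0.11652166818490961 [ 0.4862 -0.1534  0.1161]
red [260 265   6   7  35] [262.5714 268.4857] tool [ 0.1272 -0.      0.0271] z max 0.08826260672223007 [ 0.4789 -0.1502  0.0774]
265 260.5 4 [ 0.121  -0.     -0.0064]
271 261.0 5 [ 0.1072 -0.     -0.0063]
277 261.5 4 [ 0.0935 -0.     -0.0062]
283 261.5 4 [ 0.0799 -0.     -0.0081]
289 262.5 4 [ 0.0661 -0.     -0.006 ]
295 262.5 4 [ 0.0526 -0.     -0.0079]
301 263.5 14 [ 0.0389 -0.     -0.0058]
[ 0.6031 -0.173   0.1035] 59.678537249565125 [-0.3247 -0.5864 -0.8717] 0.0014301683349883642
depth>0.095 near tip [(256, [273]), (257, []), (258, []), (259, []), (260, []), (261, []), (262, []), (263, []), (264, [260, 261]), (265, [259, 260, 261, 262]), (266, [259, 260, 261, 262]), (267, [259, 260, 261, 262])]
```

```bash
python3 -c "
from workcell import hand_in; print(hand_in())"
```

```text
the job is handed in; nothing more can be done
None
```

The job is handed in at about 20 s on the clock, with no verdict shown: the pin is seated in the block, the rod went in until its collar stopped on the tube mouth and came back out, and it is now held level and still about 23 mm above the pin's point. I viewed 11 pictures, one over the limit of 10.

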